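# Make up the desk kit and the meeting-room kit

### The arm

A 6-joint arm with a two-finger parallel gripper is mounted at the origin on the work surface. World frame = base frame: x ahead of the robot, y to its left, z up, the work surface at z = 0. Lengths are in m, angles in rad, forces in N, time in s.
With the tool pointing down it reaches from about 0.275 to 0.825 m from the base axis. Payload 5.2 kg.
Tool frame: the origin (TCP) lies where the fingers leave the gripper's body, on its centre line; the fingertips stand 84 mm ahead of it and the grasp point (between the pads) lies 65 mm ahead of it; x points along the fingers, y is the direction in which the jaws open and shut, and the axes are right-handed (so a half turn about x gives the same grasp; the last joint's range is limited). The gripper opens to 93 mm and grips with 3 to 60 N. Pads are 15 mm wide; open, the fingers measure 128 mm over their backs; the gripper's body (75 mm by 188 mm) begins 65 mm behind the grasp point.
Start: joints at [-1.428, 0.259, 1.535, -0, 1.348, -0.203], TCP at [0.186, -0.517, 0.303] pointing down, gripper open.
Joint ranges: [-3.14, 3.14], [-0.91, 2.08], [0.19, 2.58], [-1.22, 4.36], [0.22, 2.71], [-3.12, 3.12]. Speed limits (rad/s): [2.57, 2.57, 3.14, 3.14, 3.14, 3.14].

### API

Orientations are given as a 3x3 rotation matrix whose columns are the frame's x, y, z axes.
In Python, from bench import manip gives the robot as it stands. The module is installed in compiled form; this text tells all that it offers.
- The arm moves only by the tool arm_command, never from a script. Its argument "moves" is a list of rows, each a list of 3 entries, a list of its own where there are three numbers: the opening, from 0 (shut) to 1 (fully open), then the shift along the tool's x, y, z in cm, then the turn, a rotation vector about the tool's x, y, z in degrees. In form: [[hand, [x, y, z], [rx, ry, rz]], ...]. A call has 1 to 20 rows; each row shifts and turns the commanded pose from where the row before left it, along the tool's axes as they then stand; what a row does not reach is not made up. A row lasts 1/12 s, in which the tool goes at most 41.7 mm and 7.16 degrees, less where a joint would pass 70% of its speed; a pose out of reach is approached as far as the arm can. A call is refused whole if a number of a shift passes 4.17 or a number of a turn 7.16, either way. A call with a gripper value outside its range is refused whole. The fingers move at their own pace and stop on an object; "newtons" is the grip in N (left out, the last holds). Time passes only in rows, so rows that do not move let the fingers close. It gives the time, the measured TCP pose, the force and the opening at its end, in the units of the state.
- manip.state(): the state, without advancing time (a new reading comes with each control period).
- manip.get_image(name): name is "scene" or "top"; returns a dict with "frame" (420x560x3 uint8, blue, green, red), "z_map" (420x560 float32, m along the optical axis (not along the pixel's ray), 0 where there is no reading), "camera_matrix" (3x3 intrinsics, pixels), "dist" ([k1, k2, p1, p2, k3] as OpenCV has them; the pictures are not rectified), "pose" (4x4, takes a point from camera to world coordinates). Camera axes: x right, y down, z forward; pixel columns grow to the right and rows downward; lengths in m; the calibration is good to about 2 mm. A picture is of the moment at which its call begins.
- manip.hand_in(): hands the job in, once; it reports no verdict.
The state is a dict: "time_s": time; "joints": joint angles; "qd": joint speeds; "effort": joint torques, N m; "position": TCP position; "tool_rot": TCP orientation; "force": force on the tool from outside, world axes, zero at the start; "ft_torque": the same for the moment, N m; "finger_gap": finger opening in m.
Only numpy, scipy, OpenCV 4.12 (cv2) and the standard library are available. Lean on these libraries where they do the work, as an engineer would, in place of code of your own. Each camera call takes 0.05 s, during which the arm holds its last target. There are 200 camera calls.

### The job

Make up two supply kits from the row of stock on the desk. Desk kit, in the narrow tray: the stapler in the long compartment and the small tape roll in the short one; meeting-room kit, in the broad tray: the whiteboard eraser in the slimmer compartment and the large tape roll in the wider one. Set each thing flat on the tray floor, right way up and in the middle of its compartment, stapler and eraser lengthways, and leave the mouse, the power adapter and the note block where they lie.

Things in the scene. Friction and masses are not known exactly. Their poses are not given: they have to be found in the camera images.
- narrow_tray: Fixed shallow tray, grey floor and white walls, outside 92 mm along its x and 248 mm along its y; floor 3 mm thick, walls 4 mm thick, rim 14 mm above the desk. Origin: centre of the underside. One cross wall makes two compartments in line: the long one (84 mm in x by 134 mm in y) centred at x 0, y -53 mm, and the short one (84 mm in x by 102 mm in y) centred at x 0, y +69 mm. The stapler's length lies along the tray's y. The two trays may change sides.
- broad_tray: Fixed shallow tray, grey floor and white walls, outside 140 mm along its x and 220 mm along its y; floor 3 mm thick, walls 4 mm thick, rim 14 mm above the desk. Origin: centre of the underside. One cross wall makes two compartments side by side: the slimmer one (132 mm in x by 90 mm in y) centred at x 0, y -61 mm, and the wider one (132 mm in x by 118 mm in y) centred at x 0, y +47 mm. The eraser's length lies along the tray's x.
- stapler_mid (a point): Black stapler with a bright magazine between base and arm, 110 mm long (x) by 32 mm wide (y) by 48 mm high, about 150 g, standing on its base; the point is its centre, half-way up; z is up. Its sides are gripped at the arm, 32 mm wide, 29 to 48 mm above its underside; the base is 28 mm wide. Stands in the loose row of stock, its length within 15 degrees of straight ahead of the robot.
- eraser_mid (a point): Whiteboard eraser, 110 mm long (x) by 40 mm wide (y) by 34 mm high, pale wooden back with two dark grooves on a grey felt foot, about 80 g; the point is its centre, half-way up; z is up. In the loose row of stock, its length within 15 degrees of straight ahead of the robot.
- large_roll_mid (a point): Large roll of brown packing tape lying flat, hole upward: 64 mm across, 48 mm high, hole 36 mm, about 120 g; the point is its centre, half-way up; z is up, in the middle of the hole. Any turn about z. In the loose row of stock.
- small_roll_mid (a point): Small roll of pale masking tape lying flat, hole upward: 50 mm across, 24 mm high, hole 25 mm, about 40 g; the point is its centre, half-way up; z is up, in the middle of the hole. Any turn about z. In the loose row of stock.
- mouse_mid (a point): Black computer mouse, rounded, 98 mm (x) by 56 mm (y) by 34 mm high; the point is its centre, half-way up; z is up. In the loose row of stock; stays there.
- adapter_mid (a point): Black power adapter, a flat brick with a grey label, 100 mm (x) by 46 mm (y) by 30 mm high; the point is its centre, half-way up; z is up. In the loose row of stock; stays there.
- note_block_mid (a point): White block of note paper, 51 mm square and 36 mm high; the point is its centre, half-way up; z is up. In the loose row of stock; stays there.
There are look-alikes about, which are no part of the job. Leave any purple look-alike of the part that bears eraser_mid alone.

How it is judged:
At the end, for the whole second after the job is handed in: Each thing in its compartment: centre within 15 mm of the middle along each tray axis, 6 mm of resting height, tilt under 0.15 rad, at rest; stapler and eraser within 0.26 rad of lengthways; mouse, adapter and note block within 30 mm of their start (x of stapler_mid in the frame of narrow_tray between -0.015 and 0.015 m and y of stapler_mid in the frame of narrow_tray between -0.068 and -0.038 m and z of stapler_mid in the frame of narrow_tray between 0.021 and 0.033 m and angle between each of stapler_mid, small_roll_mid, eraser_mid, large_roll_mid's own z axis and vertical below 0.15 rad and linear speed of each of stapler, small_roll, eraser, large_roll below 0.02 m/s and x of small_roll_mid in the frame of narrow_tray between -0.015 and 0.015 m and y of small_roll_mid in the frame of narrow_tray between 0.054 and 0.084 m and z of small_roll_mid in the frame of narrow_tray between 0.009 and 0.021 m and x of eraser_mid in the frame of broad_tray between -0.015 and 0.015 m and y of eraser_mid in the frame of broad_tray between -0.076 and -0.046 m and z of eraser_mid in the frame of broad_tray between 0.014 and 0.026 m and x of large_roll_mid in the frame of broad_tray between -0.015 and 0.015 m and y of large_roll_mid in the frame of broad_tray between 0.032 and 0.062 m and z of large_roll_mid in the frame of broad_tray between 0.021 and 0.033 m and angle between the x axis of stapler_mid and the y axis of narrow_tray, either way round below 0.26 rad and angle between the x axis of eraser_mid and the x axis of broad_tray, either way round below 0.26 rad and distance of each of mouse_mid, adapter_mid, note_block_mid from where it was at the start of the episode below 0.03 m); the robot touches nothing.
It fails at once if the mouse is moved more than 30 mm (distance of mouse_mid from where it was at the start of the episode above 0.03 m).
It fails at once if the adapter is moved more than 30 mm (distance of adapter_mid from where it was at the start of the episode above 0.03 m).
It fails at once if the note block is moved more than 30 mm (distance of note_block_mid from where it was at the start of the episode above 0.03 m).
It also fails if it takes over 120 s, if anything falls off the work surface, if the arm or the gripper's body presses on something with over 40 N, if the wrist force passes 120 N, or if a joint passes its speed limit or range.

## Working session

There is one attempt and no reset: what is moved stays moved. The work goes in short steps, Python scripts to look and compute and a tool call to move; the robot and the scene stay as the last step left them, time stands still between calls to the robot, and variables do not carry over. Pictures are saved under pics/ and viewed, about 12 in all and at most 16, crops included, and the job is handed in when it is done.

Besides the shell and the picture viewer there is one more tool, called after "Call:" in YAML: its name, and indented under it one key for each argument. arm_command: Moves the arm, as the interface text tells. Its arguments: {"type":"object","properties":{"moves":{"type":"array","items":{"type":"array"}},"newtons":{"type":"number"}},"required":["moves"]}

```bash
mkdir -p pics; python3 - <<'E'
from bench import manip
import cv2,numpy as np
np.set_printoptions(precision=4,suppress=True)
s=manip.state()
for k in s: print(k,s[k])
for n in("scene","top"):
    d=manip.get_image(n)
    cv2.imwrite(f"pics/{n}0.png",d["frame"]); np.savez(f"{n}0.npz",**d)
    print(n,d["camera_matrix"],d["dist"],d["pose"], (d["z_map"]>0).mean())
E
```

```text
time_s 0.0
joints [-1.4278  0.2594  1.5361 -0.      1.348  -0.2028]
qd [-0.0009 -0.0007  0.002  -0.0011 -0.0015 -0.    ]
effort [ -0.0006 -43.7311 -28.4001   0.0716   0.0415  -0.0001]
position [ 0.1864 -0.517   0.3019]
tool_rot [[-0.0003  0.339  -0.9408]
 [ 0.0018 -0.9408 -0.339 ]
 [-1.     -0.0018 -0.0004]]
force [ 0.4175 -0.3879  0.8149]
ft_torque [-0.0639 -0.0357 -0.0183]
finger_gap 0.0932407335044223
scene [[531.4103   0.     283.1007]
 [  0.     531.4103 203.9082]
 [  0.       0.       1.    ]] [-0.0489  0.      0.      0.      0.    ] [[ 0.2145  0.5699 -0.7933  1.3395]
 [ 0.9767 -0.1342  0.1677 -0.1825]
 [-0.0109 -0.8107 -0.5853  0.7245]
 [ 0.      0.      0.      1.    ]] 0.9960204081632653
top [[379.0845   0.     278.7343]
 [  0.     379.0845 217.6907]
 [  0.       0.       1.    ]] [-0.0732  0.      0.      0.      0.    ] [[-0.0111 -0.9969  0.0783  0.3673]
 [-0.9998  0.0123  0.0143 -0.0042]
 [-0.0152 -0.0781 -0.9968  0.96  ]
 [ 0.      0.      0.      1.    ]] 0.9960714285714286
```

View pics/top0.png

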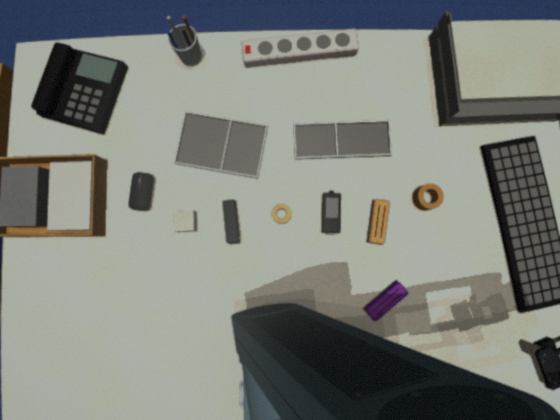

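View pics/scene0.png

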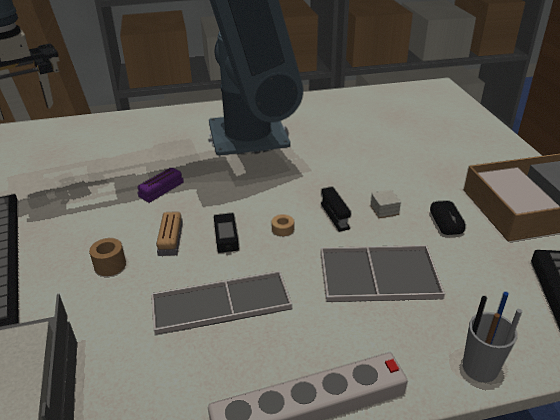

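The top view shows, left to right: mouse (141,190), note block (184,220), stapler (231,221), small roll (281,213), adapter (331,212), eraser (379,221) and large roll (430,196). The broad tray is on the left (222,145) and the narrow tray on the right (342,139). A purple decoy lies at (386,300). The scene view agrees.

```bash
cat > h.py <<'E'
import numpy as np, cv2
np.set_printoptions(precision=4,suppress=True)
def rays(d):
    K,D=d["camera_matrix"],d["dist"]; h,w=d["z_map"].shape
    u,v=np.meshgrid(np.arange(w),np.arange(h))
    p=cv2.undistortPoints(np.stack([u.ravel(),v.ravel()],1).astype(np.float64)[:,None],K,D).reshape(h,w,2)
    return np.dstack([p,np.ones((h,w))])@d["pose"][:3,:3].T, d["pose"][:3,3]
def cloud(d):
    r,o=rays(d); return o+r*d["z_map"][...,None]
def onplane(d,z):
    r,o=rays(d); return o+r*((z-o[2])/r[...,2])[...,None]
def rect(P):
    c,(a,b),t=cv2.minAreaRect((P[:,:2]*1000).astype(np.float32))
    if a<b: a,b,t=b,a,t+90
    return np.array(c)/1000,a,b,(t+90)%180-90   # mm, angle of long side from world x, deg
E
python3 - <<'E'
from h import *
for n in("top","scene"):
    d=dict(np.load(n+"0.npz")); P=cloud(d); f=d["frame"]
    reg=(P[...,0]>.3)&(P[...,0]<.75)&(abs(P[...,1])<.45)
    desk=reg&(abs(P[...,2])<.006); print(n,"desk z",np.median(P[desk][:,2]),P[desk][:,2].std())
    m=(reg&(P[...,2]>.009)&(P[...,2]<.07)).astype(np.uint8)
    k,l,st,ce=cv2.connectedComponentsWithStats(m)
    for i in range(1,k):
        if st[i,4]<60: continue
        q=P[l==i]; zt=np.percentile(q[:,2],90); 
        t=q[q[:,2]>zt-.008]; Q=onplane(d,zt)[(l==i)&(P[...,2]>zt-.008)]
        print(ce[i].round(),st[i,4],"ztop",zt.round(4),"top",*rect(t),"mean",t.mean(0)[:2])
    hsv=cv2.cvtColor(f,cv2.COLOR_BGR2HSV)
    g=(reg&(P[...,2]<.012)&(P[...,0]>.5)&(hsv[...,2]<130)&(hsv[...,1]<60)).astype(np.uint8)
    g=cv2.morphologyEx(g,cv2.MORPH_OPEN,np.ones((3,3)))
    k,l,st,ce=cv2.connectedComponentsWithStats(g,connectivity=4)
    for i in range(1,k):
        if st[i,4]>300: print("floor",ce[i].round(),st[i,4],"z",np.median(P[l==i][:,2]),*rect(onplane(d,.003)[l==i]))
E
```

```text
top desk z 0.0005063803747580309 0.0019389254337053466
[443. 108.] 286 ztop 0.0541 top [ 0.7145 -0.4112] 70.6039810180664 6.833356857299805 4.453302383422852 mean [ 0.7133 -0.4107]
[220. 143.] 611 ztop 0.0163 top [0.6338 0.1582] 220.82846069335938 142.45880126953125 78.70626831054688 mean [0.6356 0.1591]
[343. 138.] 562 ztop 0.0161 top [ 0.6417 -0.1549] 248.61984252929688 93.99639892578125 -88.64248394966125 mean [ 0.6429 -0.1567]
[140. 191.] 793 ztop 0.0357 top [0.5136 0.36  ] 91.12191772460938 49.634544372558594 -7.676422119140625 mean [0.5127 0.3587]
[428. 197.] 566 ztop 0.0497 top [ 0.4882 -0.362 ] 61.29753112792969 60.66976547241211 -59.62741470336914 mean [ 0.4879 -0.3616]
[331. 213.] 810 ztop 0.0323 top [ 0.4522 -0.12  ] 102.03569030761719 45.144012451171875 -1.3657455444335938 mean [ 0.4519 -0.1196]
[230. 221.] 595 ztop 0.0504 top [0.4335 0.1278] 105.91876983642578 31.87802505493164 5.537613868713379 mean [0.4328 0.1273]
[378. 221.] 801 ztop 0.0362 top [ 0.4291 -0.2383] 109.80899810791016 41.04719543457031 -9.473258972167969 mean [ 0.4286 -0.2374]
[281. 213.] 246 ztop 0.0261 
[... 2152 characters left out ...]
271.] 2744 z 0.0036543540266221752 [0.6301 0.2086] 134.3192901611328 120.07766723632812 -11.07122802734375
floor [348. 272.] 2056 z 0.0038062239733192005 [0.6098 0.1014] 131.6086883544922 89.54325103759766 -10.908966064453125
floor [257. 293.] 1707 z 0.0039081418532582735 [ 0.6278 -0.0843] 103.5174789428711 83.26409912109375 -88.36775231361389
floor [191. 305.] 2402 z 0.00363221271522135 [ 0.6311 -0.2085] 136.66026306152344 84.42526245117188 -88.29126453399658
floor [385. 298.] 528 z 0.00501972400696854 [0.6979 0.1445] 220.58648681640625 12.039628982543945 78.69392395019531
floor [222. 320.] 639 z 0.005399440907243425 [ 0.6832 -0.1544] 248.35501098632812 12.867939949035645 -88.47602045536041
```

```bash
cat > plan.py <<'E'
# plan.py x y z yaw : turn about tool x first, then shift in the turned tool frame
import sys,numpy as np
from bench import manip
s=manip.state(); R=np.array(s["tool_rot"]); p=np.array(s["position"])
x,y,z,a=map(float,sys.argv[1:5]); now=np.degrees(np.arctan2(R[1,1],R[0,1]))
t=(now-a+180)%360-180; r=np.radians(a)
Y=np.array([np.cos(r),np.sin(r),0]); X=np.array([0,0,-1.]); Z=np.cross(X,Y)
d=np.array([x,y,z])-p
print("yaw %.1f turn_x %.1f shift cm"%(now,t),np.round(100*np.array([d@X,d@Y,d@Z]),2),"tilt",R[:,0].round(3),"gap",s["finger_gap"],"t",s["time_s"],"F",np.round(s["force"],1),"q1,q6",np.degrees([s["joints"][0],s["joints"][5]]).round())
E
python3 plan.py 0.488 -0.362 0.104 -80
```

```text
yaw -70.2 turn_x 9.8 shift cm [ 19.8  -10.04 -32.39] tilt [-0.     0.002 -1.   ] gap 0.09281799158866758 t 0.1 F [0.5 0.3 0.2] q1,q6 [-82. -12.]
```

Call:
arm_command:
  moves:
    - [1, [0, 0, 0], [4.9, 0, 0]]
    - [1, [0, 0, 0], [4.9, 0, 0]]
    - [1, [0.8, -0.8, -2.5], [0, 0, 0]]
    - [1, [0.8, -0.8, -2.5], [0, 0, 0]]
    - [1, [0.8, -0.8, -2.5], [0, 0, 0]]
    - [1, [0.8, -0.8, -2.5], [0, 0, 0]]
    - [1, [0.8, -0.8, -2.5], [0, 0, 0]]
    - [1, [0.8, -0.8, -2.5], [0, 0, 0]]
    - [1, [0.8, -0.8, -2.5], [0, 0, 0]]
    - [1, [0.8, -0.8, -2.5], [0, 0, 0]]
    - [1, [0.8, -0.8, -2.5], [0, 0, 0]]
    - [1, [0.8, -0.8, -2.5], [0, 0, 0]]
    - [1, [0.8, -0.8, -2.5], [0, 0, 0]]
    - [1, [0.8, -0.8, -2.5], [0, 0, 0]]
    - [1, [0.8, -0.4, -2.4], [0, 0, 0]]
    - [1, [0, 0, 0], [0, 0, 0]]
    - [1, [0, 0, 0], [0, 0, 0]]
  newtons: 20

```text
time_s: 1.52
position: [0.4886, -0.3615, 0.1976]
tool_rot: [[-0.002, 0.176, -0.984], [0.001, -0.984, -0.176], [-1.0, -0.002, 0.001]]
force: [-0.4, -0.8, 0.0]
finger_gap: 0.0934
```

```bash
python3 plan.py 0.488 -0.362 0.104 -80
```

```text
yaw -79.8 turn_x 0.2 shift cm [9.36 0.03 0.07] tilt [-0.002  0.001 -1.   ] gap 0.09337269445279209 t 1.5167 F [-0.4 -0.8  0. ] q1,q6 [-47.  33.]
```

Call:
arm_command:
  moves:
    - [1, [2.2, 0, 0], [0, 0, 0]]
    - [1, [2.2, 0, 0], [0, 0, 0]]
    - [1, [2.0, 0, 0], [0, 0, 0]]
    - [1, [1.6, 0, 0], [0, 0, 0]]
    - [1, [1.3, 0, 0], [0, 0, 0]]
    - [1, [0, 0, 0], [0, 0, 0]]
    - [0, [0, 0, 0], [0, 0, 0]]
    - [0, [0, 0, 0], [0, 0, 0]]
    - [0, [0, 0, 0], [0, 0, 0]]
    - [0, [0, 0, 0], [0, 0, 0]]
    - [0, [0, 0, 0], [0, 0, 0]]
    - [0, [0, 0, 0], [0, 0, 0]]
    - [0, [-1, 0, 0], [0, 0, 0]]
    - [0, [-2, 0, 0], [0, 0, 0]]
    - [0, [-2, 0, 0], [0, 0, 0]]
    - [0, [-2, 0, 0], [0, 0, 0]]
    - [0, [-2, 0, 0], [0, 0, 0]]
    - [0, [0, 0, 0], [0, 0, 0]]
    - [0, [0, 0, 0], [0, 0, 0]]
  newtons: 20

```text
time_s: 3.1
position: [0.4886, -0.363, 0.197]
tool_rot: [[0.002, 0.174, -0.985], [-0.002, -0.985, -0.174], [-1.0, 0.002, -0.002]]
force: [-0.3, 0.1, -1.8]
finger_gap: 0.0651
```

```bash
python3 plan.py 0.644 0.2045 0.108 -80
```

```text
yaw -80.0 turn_x 0.0 shift cm [  8.9  -53.19 -25.16] tilt [ 0.002 -0.002 -1.   ] gap 0.06508334133191972 t 3.1 F [-0.3  0.1 -1.8] q1,q6 [-47.  33.]
```

Call:
arm_command:
  moves:
    - [0, [0, -1.5, -0.7], [0, 0, 0]]
    - [0, [0, -2.9, -1.4], [0, 0, 0]]
    - [0, [0, -2.9, -1.4], [0, 0, 0]]
    - [0, [0, -2.9, -1.4], [0, 0, 0]]
    - [0, [0, -2.9, -1.4], [0, 0, 0]]
    - [0, [0, -2.9, -1.4], [0, 0, 0]]
    - [0, [0, -2.9, -1.4], [0, 0, 0]]
    - [0, [0, -2.9, -1.4], [0, 0, 0]]
    - [0, [0, -2.9, -1.4], [0, 0, 0]]
    - [0, [0, -2.9, -1.4], [0, 0, 0]]
    - [0, [0, -2.9, -1.4], [0, 0, 0]]
    - [0, [0, -2.9, -1.4], [0, 0, 0]]
    - [0, [0, -2.9, -1.4], [0, 0, 0]]
    - [0, [0, -2.9, -1.4], [0, 0, 0]]
    - [0, [0, -2.9, -1.4], [0, 0, 0]]
    - [0, [0, -2.9, -1.4], [0, 0, 0]]
    - [0, [0, -2.9, -1.4], [0, 0, 0]]
    - [0, [0, -2.9, -1.4], [0, 0, 0]]
    - [0, [0, -2.4, -0.7], [0, 0, 0]]
    - [0, [0, 0, 0], [0, 0, 0]]

```text
time_s: 4.77
position: [0.6421, 0.2109, 0.1932]
tool_rot: [[-0.004, 0.178, -0.984], [0.002, -0.984, -0.178], [-1.0, -0.003, 0.003]]
force: [0.3, 0.1, -1.2]
finger_gap: 0.0648
```

```bash
python3 plan.py 0.644 0.2045 0.108 -80
```

```text
yaw -79.7 turn_x 0.3 shift cm [ 8.52  0.67 -0.07] tilt [-0.004  0.002 -1.   ] gap 0.06479227526059475 t 4.7667 F [ 0.3  0.1 -1.2] q1,q6 [ 9. 88.]
```

Call:
arm_command:
  moves:
    - [0, [2, 0, 0], [0, 0, 0]]
    - [0, [2, 0, 0], [0, 0, 0]]
    - [0, [1.5, 0, 0], [0, 0, 0]]
    - [0, [0, 0, 0], [0, 0, 0]]
    - [0, [0, 0, 0], [0, 0, 0]]
    - [0, [0, 0, 0], [0, 0, 0]]

```text
time_s: 5.27
position: [0.6436, 0.2051, 0.1408]
tool_rot: [[-0.0, 0.174, -0.985], [-0.0, -0.985, -0.174], [-1.0, -0.0, 0.0]]
force: [0.3, -0.2, -1.2]
finger_gap: 0.0643
```

```bash
python3 plan.py 0.644 0.2045 0.108 -80
```

```text
yaw -80.0 turn_x 0.0 shift cm [ 3.28  0.06 -0.03] tilt [-0. -0. -1.] gap 0.06433568447293166 t 5.2667 F [ 0.3 -0.2 -1.2] q1,q6 [ 8. 88.]
```

Call:
arm_command:
  moves:
    - [0, [1.5, 0, 0], [0, 0, 0]]
    - [0, [1.2, 0, 0], [0, 0, 0]]
    - [0, [0.6, 0, 0], [0, 0, 0]]
    - [0, [0, 0, 0], [0, 0, 0]]
    - [0, [0, 0, 0], [0, 0, 0]]
    - [0.8, [0, 0, 0], [0, 0, 0]]
    - [0.9, [0, 0, 0], [0, 0, 0]]
    - [0.9, [0, 0, 0], [0, 0, 0]]
    - [0.9, [0, 0, 0], [0, 0, 0]]
    - [1, [-1, 0, 0], [0, 0, 0]]
    - [1, [-2, 0, 0], [0, 0, 0]]
    - [1, [-3, 0, 0], [0, 0, 0]]
    - [1, [-3, 0, 0], [0, 0, 0]]
    - [1, [0, 0, 0], [0, 0, 0]]

```text
time_s: 6.43
position: [0.6469, 0.2056, 0.2058]
tool_rot: [[0.012, 0.174, -0.985], [0.002, -0.985, -0.174], [-1.0, 0.0, -0.012]]
force: [1.0, 0.3, 1.0]
finger_gap: 0.0933
```

```bash
python3 plan.py 0.434 0.1275 0.103 -84.6
```

```text
yaw -80.0 turn_x 4.6 shift cm [10.28  5.78 21.93] tilt [ 0.012  0.002 -1.   ] gap 0.09328263521942995 t 6.4333 F [1.  0.3 1. ] q1,q6 [ 8. 88.]
```

Call:
arm_command:
  moves:
    - [1, [0, 0, 0], [4.6, 0, 0]]
    - [1, [0, 0.6, 2.4], [0, 0, 0]]
    - [1, [0, 0.6, 2.4], [0, 0, 0]]
    - [1, [0, 0.6, 2.4], [0, 0, 0]]
    - [1, [0, 0.6, 2.4], [0, 0, 0]]
    - [1, [0, 0.6, 2.4], [0, 0, 0]]
    - [1, [0, 0.6, 2.4], [0, 0, 0]]
    - [1, [0, 0.6, 2.4], [0, 0, 0]]
    - [1, [0, 0.6, 2.4], [0, 0, 0]]
    - [1, [0, 0.9, 2.4], [0, 0, 0]]
    - [1, [0, 0, 0], [0, 0, 0]]
    - [1, [0, 0, 0], [0, 0, 0]]
    - [1, [0, 0, 0], [0, 0, 0]]
    - [1, [0, 0, 0], [0, 0, 0]]

```text
time_s: 7.6
position: [0.4355, 0.1282, 0.1983]
tool_rot: [[0.002, 0.094, -0.996], [0.0, -0.996, -0.094], [-1.0, 0.0, -0.002]]
force: [0.9, -0.9, 0.3]
finger_gap: 0.0932
```

```bash
python3 plan.py 0.434 0.1275 0.103 -84.6; python3 - <<'E'
from bench import manip; import cv2
cv2.imwrite("pics/top1.png",manip.get_image("top")["frame"])
E
```

```text
yaw -84.6 turn_x 0.0 shift cm [9.53 0.05 0.15] tilt [ 0.002  0.    -1.   ] gap 0.0931969572258062 t 7.6 F [ 0.9 -0.9  0.3] q1,q6 [ 2. 87.]
```

View pics/top1.png

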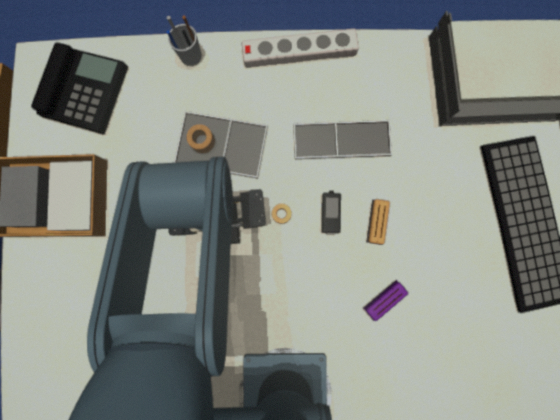

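The large roll sits in the wider compartment at (200,137). The stapler is next.

Call:
arm_command:
  moves:
    - [1, [2.2, 0, 0.1], [0, 0, 0]]
    - [1, [2.2, 0, 0], [0, 0, 0]]
    - [1, [2.2, 0, 0], [0, 0, 0]]
    - [1, [1.7, 0, 0], [0, 0, 0]]
    - [1, [1.2, 0, 0], [0, 0, 0]]
    - [1, [0, 0, 0], [0, 0, 0]]
    - [0, [0, 0, 0], [0, 0, 0]]
    - [0, [0, 0, 0], [0, 0, 0]]
    - [0, [0, 0, 0], [0, 0, 0]]
    - [0, [0, 0, 0], [0, 0, 0]]
    - [0, [0, 0, 0], [0, 0, 0]]
    - [0, [0, 0, 0], [0, 0, 0]]
    - [0, [0, 0, 0], [0, 0, 0]]
    - [0, [0, 0, 0], [0, 0, 0]]
    - [0, [-1, 0, 0], [0, 0, 0]]
    - [0, [-2, 0, 0], [0, 0, 0]]
    - [0, [-2, 0, 0], [0, 0, 0]]
    - [0, [-2, 0, 0], [0, 0, 0]]
    - [0, [-2, 0, 0], [0, 0, 0]]
    - [0, [0, 0, 0], [0, 0, 0]]
  newtons: 25

```text
time_s: 9.32
position: [0.4349, 0.128, 0.1959]
tool_rot: [[0.006, 0.094, -0.996], [0.0, -0.996, -0.095], [-1.0, 0.0, -0.006]]
force: [0.9, 0.8, -1.6]
finger_gap: 0.0316
```

```bash
python3 plan.py 0.643 -0.208 0.107 1.4;python3 plan.py 0.643 -0.208 0.107 -178.6
```

```text
yaw -84.6 turn_x -86.0 shift cm [ 8.89 19.98 34.1 ] tilt [ 0.006  0.    -1.   ] gap 0.03158613186225393 t 9.3167 F [ 0.9  0.8 -1.6] q1,q6 [ 2. 87.]
yaw -84.6 turn_x 94.0 shift cm [  8.89 -19.98 -34.1 ] tilt [ 0.006  0.    -1.   ] gap 0.03158613186225393 t 9.3167 F [ 0.9  0.8 -1.6] q1,q6 [ 2. 87.]
```

Call:
arm_command:
  moves:
    - [0, [0, 0, 0], [-3.6, 0, 0]]
    - [0, [0, 0, 0], [-6.6, 0, 0]]
    - [0, [0, 0, 0], [-6.6, 0, 0]]
    - [0, [0, 0, 0], [-6.6, 0, 0]]
    - [0, [0, 0, 0], [-6.6, 0, 0]]
    - [0, [0, 0, 0], [-6.6, 0, 0]]
    - [0, [0, 0, 0], [-6.6, 0, 0]]
    - [0, [0, 0, 0], [-6.6, 0, 0]]
    - [0, [0, 0, 0], [-6.6, 0, 0]]
    - [0, [0, 0, 0], [-6.6, 0, 0]]
    - [0, [0, 0, 0], [-6.6, 0, 0]]
    - [0, [0, 0, 0], [-6.6, 0, 0]]
    - [0, [0, 0, 0], [-6.6, 0, 0]]
    - [0, [0, 0, 0], [-3.2, 0, 0]]
    - [0, [0, 0, 0], [0, 0, 0]]

```text
time_s: 10.57
position: [0.4325, 0.1278, 0.1915]
tool_rot: [[-0.002, 1.0, 0.027], [-0.0, 0.027, -1.0], [-1.0, -0.002, 0.0]]
force: [-0.6, 0.1, -1.5]
finger_gap: 0.0312
```

Call:
arm_command:
  moves:
    - [0, [0, 0.7, 1.2], [0, 0, 0]]
    - [0, [0, 1.4, 2.4], [0, 0, 0]]
    - [0, [0, 1.4, 2.4], [0, 0, 0]]
    - [0, [0, 1.4, 2.4], [0, 0, 0]]
    - [0, [0, 1.4, 2.4], [0, 0, 0]]
    - [0, [0, 1.4, 2.4], [0, 0, 0]]
    - [0, [0, 1.4, 2.4], [0, 0, 0]]
    - [0, [0, 1.4, 2.4], [0, 0, 0]]
    - [0, [0, 1.4, 2.4], [0, 0, 0]]
    - [0, [0, 1.4, 2.4], [0, 0, 0]]
    - [0, [0, 1.4, 2.4], [0, 0, 0]]
    - [0, [0, 1.4, 2.4], [0, 0, 0]]
    - [0, [0, 1.4, 2.4], [0, 0, 0]]
    - [0, [0, 1.4, 2.4], [0, 0, 0]]
    - [0, [0, 1.2, 1.6], [0, 0, 0]]
    - [0, [0, 0, 0], [0, 0, 0]]
    - [0, [0, 0, 0], [0, 0, 0]]
    - [0, [0, 0, 0], [0, 0, 0]]
    - [0, [0, 0, 0], [0, 0, 0]]

```text
time_s: 12.15
position: [0.6417, -0.2059, 0.192]
tool_rot: [[-0.002, 1.0, 0.025], [0.001, 0.025, -1.0], [-1.0, -0.002, -0.001]]
force: [0.1, -0.1, -1.7]
finger_gap: 0.0314
```

```bash
python3 plan.py 0.643 -0.208 0.107 1.4
```

```text
yaw 1.4 turn_x 0.0 shift cm [8.5  0.12 0.21] tilt [-0.002  0.001 -1.   ] gap 0.031424246321378975 t 12.15 F [ 0.1 -0.1 -1.7] q1,q6 [-27. -29.]
```

Call:
arm_command:
  moves:
    - [0, [2, 0.1, 0.2], [0, 0, 0]]
    - [0, [2, 0, 0], [0, 0, 0]]
    - [0, [1.8, 0, 0], [0, 0, 0]]
    - [0, [1.2, 0, 0], [0, 0, 0]]
    - [0, [0.9, 0, 0], [0, 0, 0]]
    - [0, [0.5, 0, 0], [0, 0, 0]]
    - [0, [0, 0, 0], [0, 0, 0]]
    - [0, [0, 0, 0], [0, 0, 0]]
    - [0, [0, 0, 0], [0, 0, 0]]

```text
time_s: 12.9
position: [0.6432, -0.2095, 0.1139]
tool_rot: [[0.002, 1.0, 0.026], [-0.004, 0.026, -1.0], [-1.0, 0.002, 0.004]]
force: [-9.9, 0.0, 23.6]
finger_gap: 0.0318
```

```bash
python3 plan.py 0.643 -0.208 0.107 1.4
```

```text
yaw 1.5 turn_x 0.1 shift cm [ 0.69 -0.01 -0.15] tilt [ 0.002 -0.004 -1.   ] gap 0.03179844479762642 t 12.9 F [-9.9  0.  23.6] q1,q6 [-27. -29.]
```

```bash
python3 - <<'E'
from bench import manip; import cv2,numpy as np
d=manip.get_image("scene"); np.savez("s2.npz",**d)
a=cv2.resize(d["frame"][220:360,120:320],None,fx=4,fy=4); cv2.imwrite("pics/s2.png",a)
E
```

```text
(no output)
```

View pics/s2.png

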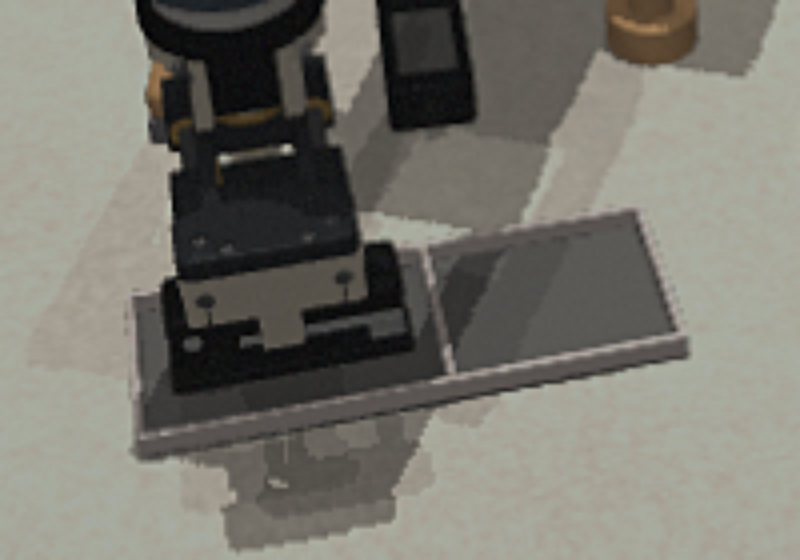

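The stapler sits inside the long compartment, its lower edge (175,390)-(415,345) parallel to the wall. It slipped a little lower in the grip, so it is already on the floor. I'll ease the press and release it.

Call:
arm_command:
  moves:
    - [0, [-0.5, 0, 0], [0, 0, 0]]
    - [0, [0, 0, 0], [0, 0, 0]]
    - [0.4, [0, 0, 0], [0, 0, 0]]
    - [0.5, [0, 0, 0], [0, 0, 0]]
    - [0.6, [0, 0, 0], [0, 0, 0]]
    - [0.6, [0, 0, 0], [0, 0, 0]]
    - [0.6, [-1, 0, 0], [0, 0, 0]]
    - [0.8, [-2, 0, 0], [0, 0, 0]]
    - [1, [-3, 0, 0], [0, 0, 0]]
    - [1, [-3, 0, 0], [0, 0, 0]]
    - [1, [0, 0, 0], [0, 0, 0]]
    - [1, [0, 0, 0], [0, 0, 0]]

```text
time_s: 13.95
position: [0.6447, -0.2096, 0.2069]
tool_rot: [[0.005, 1.0, 0.025], [-0.003, 0.025, -1.0], [-1.0, 0.005, 0.003]]
force: [-0.9, 0.3, 0.4]
finger_gap: 0.0844
```

```bash
python3 plan.py 0.43 -0.238 0.098 80.5
```

```text
yaw 1.4 turn_x -79.1 shift cm [ 10.89  -6.34 -20.7 ] tilt [ 0.005 -0.003 -1.   ] gap 0.08435646165579681 t 13.95 F [-0.9  0.3  0.4] q1,q6 [-27. -29.]
```

Call:
arm_command:
  moves:
    - [1, [0, 0, 0], [-3.6, 0, 0]]
    - [1, [0, 0, 0], [-6.6, 0, 0]]
    - [1, [0, 0, 0], [-6.6, 0, 0]]
    - [1, [0, 0, 0], [-6.6, 0, 0]]
    - [1, [0, 0, 0], [-6.6, 0, 0]]
    - [1, [0, 0, 0], [-6.6, 0, 0]]
    - [1, [0, 0, 0], [-6.6, 0, 0]]
    - [1, [0, 0, 0], [-6.6, 0, 0]]
    - [1, [0, 0, 0], [-6.6, 0, 0]]
    - [1, [0, 0, 0], [-6.6, 0, 0]]
    - [1, [0, 0, 0], [-6.6, 0, 0]]
    - [1, [0, 0, 0], [-6.6, 0, 0]]
    - [1, [0, 0, 0], [-2.9, 0, 0]]
    - [1, [0, 0, 0], [0, 0, 0]]

```text
time_s: 15.12
position: [0.6428, -0.2088, 0.2022]
tool_rot: [[-0.003, 0.163, 0.987], [0.001, 0.987, -0.163], [-1.0, 0.001, -0.003]]
force: [1.9, -0.6, 0.4]
finger_gap: 0.0928
```

Call:
arm_command:
  moves:
    - [1, [0, -0.7, -2.3], [0, 0, 0]]
    - [1, [0, -0.7, -2.3], [0, 0, 0]]
    - [1, [0, -0.7, -2.3], [0, 0, 0]]
    - [1, [0, -0.7, -2.3], [0, 0, 0]]
    - [1, [0, -0.7, -2.3], [0, 0, 0]]
    - [1, [0, -0.7, -2.3], [0, 0, 0]]
    - [1, [0, -0.7, -2.3], [0, 0, 0]]
    - [1, [0, -0.7, -2.3], [0, 0, 0]]
    - [1, [0, -0.7, -2.2], [0, 0, 0]]
    - [1, [0, 0, 0], [0, 0, 0]]
    - [1, [0, 0, 0], [0, 0, 0]]
    - [1, [0, 0, 0], [0, 0, 0]]
    - [1, [0, 0, 0], [0, 0, 0]]

```text
time_s: 16.2
position: [0.4308, -0.2373, 0.2037]
tool_rot: [[0.0, 0.165, 0.986], [-0.0, 0.986, -0.165], [-1.0, 0.0, 0.0]]
force: [0.5, -0.3, 0.1]
finger_gap: 0.0924
```

```bash
python3 plan.py 0.43 -0.238 0.098 80.5
```

```text
yaw 80.5 turn_x -0.0 shift cm [10.57 -0.08 -0.06] tilt [ 0. -0. -1.] gap 0.09243043071468268 t 16.2 F [ 0.5 -0.3  0.1] q1,q6 [ -42. -122.]
```

Call:
arm_command:
  moves:
    - [1, [2.4, -0.1, -0.1], [0, 0, 0]]
    - [1, [2.4, 0, 0], [0, 0, 0]]
    - [1, [2.4, 0, 0], [0, 0, 0]]
    - [1, [2, 0, 0], [0, 0, 0]]
    - [1, [1.4, 0, 0], [0, 0, 0]]
    - [1, [0, 0, 0], [0, 0, 0]]
    - [0, [0, 0, 0], [0, 0, 0]]
    - [0, [0, 0, 0], [0, 0, 0]]
    - [0, [0, 0, 0], [0, 0, 0]]
    - [0, [0, 0, 0], [0, 0, 0]]
    - [0, [0, 0, 0], [0, 0, 0]]
    - [0, [0, 0, 0], [0, 0, 0]]
    - [0, [0, 0, 0], [0, 0, 0]]
    - [0, [0, 0, 0], [0, 0, 0]]
    - [0, [-1, 0, 0], [0, 0, 0]]
    - [0, [-2, 0, 0], [0, 0, 0]]
    - [0, [-2, 0, 0], [0, 0, 0]]
    - [0, [-2, 0, 0], [0, 0, 0]]
    - [0, [-2, 0, 0], [0, 0, 0]]
    - [0, [0, 0, 0], [0, 0, 0]]
  newtons: 30

```text
time_s: 17.87
position: [0.4303, -0.2394, 0.192]
tool_rot: [[0.005, 0.165, 0.986], [-0.005, 0.986, -0.165], [-1.0, -0.004, 0.006]]
force: [0.9, -0.8, -0.0]
finger_gap: 0.0396
```

```bash
python3 plan.py 0.623 0.099 0.103 78.8
```

```text
yaw 80.5 turn_x 1.7 shift cm [ 8.9  36.93 12.33] tilt [ 0.005 -0.005 -1.   ] gap 0.039618807949814865 t 17.8667 F [ 0.9 -0.8 -0. ] q1,q6 [ -42. -123.]
```

Call:
arm_command:
  moves:
    - [0, [0, 0, 0], [1.7, 0, 0]]
    - [0, [0, 1.3, 0.5], [0, 0, 0]]
    - [0, [0, 2.6, 0.9], [0, 0, 0]]
    - [0, [0, 2.6, 0.9], [0, 0, 0]]
    - [0, [0, 2.6, 0.9], [0, 0, 0]]
    - [0, [0, 2.6, 0.9], [0, 0, 0]]
    - [0, [0, 2.6, 0.9], [0, 0, 0]]
    - [0, [0, 2.6, 0.9], [0, 0, 0]]
    - [0, [0, 2.6, 0.9], [0, 0, 0]]
    - [0, [0, 2.6, 0.9], [0, 0, 0]]
    - [0, [0, 2.6, 0.9], [0, 0, 0]]
    - [0, [0, 2.6, 0.9], [0, 0, 0]]
    - [0, [0, 2.6, 0.8], [0, 0, 0]]
    - [0, [0, 2.6, 0.8], [0, 0, 0]]
    - [0, [0, 2.6, 0.8], [0, 0, 0]]
    - [0, [0, 1.7, 0.4], [0, 0, 0]]
    - [0, [0, 0, 0], [0, 0, 0]]
    - [0, [0, 0, 0], [0, 0, 0]]
    - [0, [0, 0, 0], [0, 0, 0]]
    - [0, [0, 0, 0], [0, 0, 0]]

```text
time_s: 19.53
position: [0.6203, 0.0981, 0.1874]
tool_rot: [[-0.001, 0.195, 0.981], [-0.0, 0.981, -0.195], [-1.0, -0.001, -0.001]]
force: [0.6, -0.2, -0.2]
finger_gap: 0.0392
```

```bash
python3 plan.py 0.623 0.099 0.103 78.8
```

```text
yaw 78.8 turn_x -0.0 shift cm [8.44 0.14 0.25] tilt [-0.001 -0.    -1.   ] gap 0.0392366449134169 t 19.5333 F [ 0.6 -0.2 -0.2] q1,q6 [ -1. -80.]
```

Call:
arm_command:
  moves:
    - [0, [2, 0.1, 0.2], [0, 0, 0]]
    - [0, [2, 0, 0], [0, 0, 0]]
    - [0, [2, 0, 0], [0, 0, 0]]
    - [0, [1, 0, 0], [0, 0, 0]]
    - [0, [0.5, 0, 0], [0, 0, 0]]
    - [0, [0.3, 0, 0], [0, 0, 0]]
    - [0, [0.3, 0, 0], [0, 0, 0]]
    - [0, [0.2, 0, 0], [0, 0, 0]]
    - [0, [0, 0, 0], [0, 0, 0]]
    - [0, [0, 0, 0], [0, 0, 0]]

```text
time_s: 20.37
position: [0.6234, 0.0997, 0.1055]
tool_rot: [[0.001, 0.194, 0.981], [-0.0, 0.981, -0.194], [-1.0, 0.0, 0.001]]
force: [0.2, 0.3, -1.1]
finger_gap: 0.04
```

```bash
python3 plan.py 0.623 0.099 0.103 78.8
```

```text
yaw 78.8 turn_x 0.0 shift cm [ 0.25 -0.08 -0.03] tilt [ 0.001 -0.    -1.   ] gap 0.03997956567915396 t 20.3667 F [ 0.2  0.3 -1.1] q1,q6 [ -1. -80.]
```

Call:
arm_command:
  moves:
    - [0, [0.3, 0, 0], [0, 0, 0]]
    - [0, [0, 0, 0], [0, 0, 0]]
    - [0, [0, 0, 0], [0, 0, 0]]
    - [0.5, [0, 0, 0], [0, 0, 0]]
    - [0.6, [0, 0, 0], [0, 0, 0]]
    - [0.6, [0, 0, 0], [0, 0, 0]]
    - [0.6, [0, 0, 0], [0, 0, 0]]
    - [0.6, [-1, 0, 0], [0, 0, 0]]
    - [0.8, [-2, 0, 0], [0, 0, 0]]
    - [1, [-3, 0, 0], [0, 0, 0]]
    - [1, [-3, 0, 0], [0, 0, 0]]
    - [1, [0, 0, 0], [0, 0, 0]]
    - [1, [0, 0, 0], [0, 0, 0]]

```text
time_s: 21.45
position: [0.6243, 0.0997, 0.1946]
tool_rot: [[0.005, 0.194, 0.981], [-0.0, 0.981, -0.194], [-1.0, 0.001, 0.005]]
force: [-0.3, 0.1, -0.5]
finger_gap: 0.0843
```

```bash
python3 plan.py 0.4525 0.004 0.096 91.4
```

```text
yaw 78.8 turn_x -12.6 shift cm [  9.86  -9.15 -17.4 ] tilt [ 0.005 -0.    -1.   ] gap 0.08434868457682701 t 21.45 F [-0.3  0.1 -0.5] q1,q6 [ -1. -80.]
```

Call:
arm_command:
  moves:
    - [1, [0, 0, 0], [-6.3, 0, 0]]
    - [1, [0, 0, 0], [-6.3, 0, 0]]
    - [1, [0, -1.1, -2.1], [0, 0, 0]]
    - [1, [0, -1.1, -2.1], [0, 0, 0]]
    - [1, [0, -1.1, -2.1], [0, 0, 0]]
    - [1, [0, -1.1, -2.1], [0, 0, 0]]
    - [1, [0, -1.1, -2.2], [0, 0, 0]]
    - [1, [0, -1.2, -2.2], [0, 0, 0]]
    - [1, [0, -1.2, -2.2], [0, 0, 0]]
    - [1, [0, -1.2, -2.3], [0, 0, 0]]
    - [1, [0, 0, 0], [0, 0, 0]]
    - [1, [0, 0, 0], [0, 0, 0]]
    - [1, [0, 0, 0], [0, 0, 0]]
    - [1, [0, 0, 0], [0, 0, 0]]

```text
time_s: 22.62
position: [0.4531, 0.0047, 0.1916]
tool_rot: [[0.0, -0.025, 1.0], [0.0, 1.0, 0.025], [-1.0, 0.0, 0.0]]
force: [0.5, -0.9, -0.3]
finger_gap: 0.0928
```

```bash
python3 plan.py 0.4525 0.004 0.096 91.4
```

```text
yaw 91.4 turn_x 0.0 shift cm [ 9.56 -0.06 -0.06] tilt [ 0.  0. -1.] gap 0.09279673982109438 t 22.6167 F [ 0.5 -0.9 -0.3] q1,q6 [ -14. -105.]
```

Call:
arm_command:
  moves:
    - [1, [2.2, -0.1, -0.1], [0, 0, 0]]
    - [1, [2.2, 0, 0], [0, 0, 0]]
    - [1, [2.2, 0, 0], [0, 0, 0]]
    - [1, [1.8, 0, 0], [0, 0, 0]]
    - [1, [1.2, 0, 0], [0, 0, 0]]
    - [1, [0, 0, 0], [0, 0, 0]]
    - [0, [0, 0, 0], [0, 0, 0]]
    - [0, [0, 0, 0], [0, 0, 0]]
    - [0, [0, 0, 0], [0, 0, 0]]
    - [0, [0, 0, 0], [0, 0, 0]]
    - [0, [0, 0, 0], [0, 0, 0]]
    - [0, [0, 0, 0], [0, 0, 0]]
    - [0, [0, 0, 0], [0, 0, 0]]
    - [0, [-1, 0, 0], [0, 0, 0]]
    - [0, [-2, 0, 0], [0, 0, 0]]
    - [0, [-2, 0, 0], [0, 0, 0]]
    - [0, [-2, 0, 0], [0, 0, 0]]
    - [0, [-2, 0, 0], [0, 0, 0]]
    - [0, [0, 0, 0], [0, 0, 0]]
    - [0, [0, 0, 0], [0, 0, 0]]
  newtons: 20

```text
time_s: 24.28
position: [0.4518, 0.0033, 0.1866]
tool_rot: [[0.003, -0.025, 1.0], [-0.001, 1.0, 0.025], [-1.0, -0.001, 0.003]]
force: [-0.6, 0.4, 0.1]
finger_gap: 0.0495
```

```bash
python3 plan.py 0.641 -0.086 0.1 91.4
```

```text
yaw 91.4 turn_x 0.0 shift cm [ 8.66 -9.39 18.69] tilt [ 0.003 -0.001 -1.   ] gap 0.04946560852768912 t 24.2833 F [-0.6  0.4  0.1] q1,q6 [ -14. -105.]
```

Call:
arm_command:
  moves:
    - [0, [0, -1, 2], [0, 0, 0]]
    - [0, [0, -1, 2.1], [0, 0, 0]]
    - [0, [0, -1, 2.1], [0, 0, 0]]
    - [0, [0, -1, 2.1], [0, 0, 0]]
    - [0, [0, -1.1, 2.1], [0, 0, 0]]
    - [0, [0, -1.1, 2.1], [0, 0, 0]]
    - [0, [0, -1.1, 2.1], [0, 0, 0]]
    - [0, [0, -1.1, 2.1], [0, 0, 0]]
    - [0, [0, -1, 2], [0, 0, 0]]
    - [0, [0, 0, 0], [0, 0, 0]]
    - [0, [0, 0, 0], [0, 0, 0]]
    - [0, [0, 0, 0], [0, 0, 0]]
    - [0, [0, 0, 0], [0, 0, 0]]

```text
time_s: 25.37
position: [0.6393, -0.0853, 0.1847]
tool_rot: [[-0.002, -0.025, 1.0], [0.001, 1.0, 0.025], [-1.0, 0.001, -0.002]]
force: [-0.5, 1.0, -0.6]
finger_gap: 0.0493
```

```bash
python3 plan.py 0.641 -0.086 0.1 91.4
```

```text
yaw 91.4 turn_x 0.0 shift cm [ 8.47 -0.07  0.16] tilt [-0.002  0.001 -1.   ] gap 0.049285496702306884 t 25.3667 F [-0.5  1.  -0.6] q1,q6 [ -17. -109.]
```

Call:
arm_command:
  moves:
    - [0, [2, -0.1, 0.1], [0, 0, 0]]
    - [0, [2, 0, 0], [0, 0, 0]]
    - [0, [2, 0, 0], [0, 0, 0]]
    - [0, [1.2, 0, 0], [0, 0, 0]]
    - [0, [0.6, 0, 0], [0, 0, 0]]
    - [0, [0.3, 0, 0], [0, 0, 0]]
    - [0, [0.3, 0, 0], [0, 0, 0]]
    - [0, [0, 0, 0], [0, 0, 0]]
    - [0, [0, 0, 0], [0, 0, 0]]
    - [0, [0, 0, 0], [0, 0, 0]]

```text
time_s: 26.2
position: [0.6421, -0.0871, 0.1027]
tool_rot: [[0.002, -0.025, 1.0], [-0.001, 1.0, 0.025], [-1.0, -0.001, 0.002]]
force: [-0.4, 0.2, -0.2]
finger_gap: 0.0496
```

```bash
python3 plan.py 0.641 -0.086 0.1 91.4
```

```text
yaw 91.4 turn_x 0.0 shift cm [ 0.27  0.11 -0.11] tilt [ 0.002 -0.001 -1.   ] gap 0.049612753346057296 t 26.2 F [-0.4  0.2 -0.2] q1,q6 [ -18. -109.]
```

Release, rise, then pull back towards the base so both cameras see the trays.

Call:
arm_command:
  moves:
    - [0, [0.3, 0.1, 0], [0, 0, 0]]
    - [0, [0, 0, 0], [0, 0, 0]]
    - [0, [0, 0, 0], [0, 0, 0]]
    - [0.6, [0, 0, 0], [0, 0, 0]]
    - [0.65, [0, 0, 0], [0, 0, 0]]
    - [0.65, [0, 0, 0], [0, 0, 0]]
    - [0.65, [0, 0, 0], [0, 0, 0]]
    - [0.65, [-1, 0, 0], [0, 0, 0]]
    - [0.65, [-2, 0, 0], [0, 0, 0]]
    - [0.8, [-3, 0, 0], [0, 0, 0]]
    - [1, [-3, 0, 0], [0, 0, 0]]
    - [1, [-2, 0, -1], [0, 0, 0]]
    - [1, [0, 0, -2.5], [0, 0, 0]]
    - [1, [0, 0, -2.5], [0, 0, 0]]
    - [1, [0, 0, -2.5], [0, 0, 0]]
    - [1, [0, 0, -2.5], [0, 0, 0]]
    - [1, [0, 0, -2.5], [0, 0, 0]]
    - [1, [0, 0, -2.5], [0, 0, 0]]
    - [1, [0, 0, -2.5], [0, 0, 0]]
    - [1, [0, 0, 0], [0, 0, 0]]

```text
time_s: 27.87
position: [0.4524, -0.0896, 0.209]
tool_rot: [[-0.003, -0.024, 1.0], [0.001, 1.0, 0.024], [-1.0, 0.001, -0.003]]
force: [-1.0, 1.1, -0.8]
finger_gap: 0.0933
```

```bash
python3 - <<'E'
from bench import manip; from h import *
I={n:manip.get_image(n) for n in("top","scene")}
cv2.imwrite("pics/e_top.png",cv2.resize(I["top"]["frame"][90:290,120:460],None,fx=2.3,fy=2.3)); cv2.imwrite("pics/e_sc.png",cv2.resize(I["scene"]["frame"][170:340,80:480],None,fx=2,fy=2))
def tray(c,ay):
    a=np.radians(ay); y=np.array([np.cos(a),np.sin(a)]); return np.array(c),np.array([y[1],-y[0]]),y
T={"narrow":tray((.6409,-.155),91.36),"broad":tray((.6328,.1582),78.75)}
for n,d in I.items():
    P=cloud(d)
    m=((P[...,0]>.55)&(P[...,0]<.74)&(abs(P[...,1])<.33)&(P[...,2]>.019)&(P[...,2]<.07)).astype(np.uint8)
    k,l,st,ce=cv2.connectedComponentsWithStats(m)
    for i in range(1,k):
        if st[i,4]<60: continue
        q=P[l==i]; zt=np.percentile(q[:,2],90); c,a,b,t=rect(q[q[:,2]>zt-.008])
        nm="narrow" if c[1]<0 else "broad"; o,X,Y=T[nm]
        print(n,nm,"ztop",zt.round(4),"tray xy mm",(1000*np.array([(c-o)@X,(c-o)@Y])).round(1),"size",round(a),round(b),"ang",round(t,1))
s=manip.state(); print(s["position"],s["time_s"])
E
```

```text
top broad ztop 0.0529 tray xy mm [ 0.7 46. ] size 64 62 ang -0.6
top broad ztop 0.0394 tray xy mm [  2.6 -58.5] size 108 40 ang -11.3
top narrow ztop 0.0529 tray xy mm [  2.8 -50.3] size 103 33 ang -89.1
top narrow ztop 0.029 tray xy mm [10.7 80.4] size 46 22 ang -30.9
scene broad ztop 0.0394 tray xy mm [  0.8 -59.7] size 113 39 ang -11.8
scene broad ztop 0.0525 tray xy mm [ 0.  46.3] size 64 63 ang -17.4
scene narrow ztop 0.0289 tray xy mm [ 2.8 69.4] size 50 48 ang 5.7
scene narrow ztop 0.0525 tray xy mm [  2.6 -50.4] size 107 35 ang -87.8
[ 0.4565 -0.0906  0.2098] 27.9667
```

View pics/e_top.png

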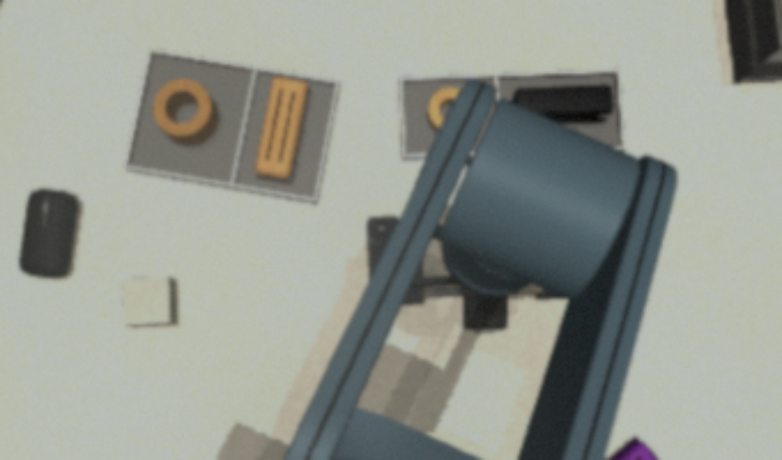

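View pics/e_sc.png

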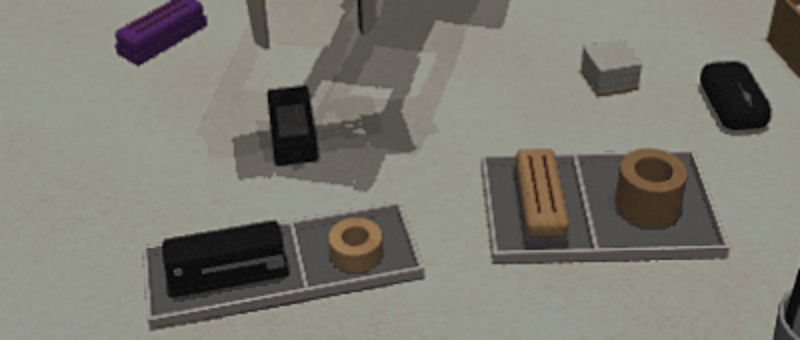

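All four parts are flat in their compartments, within about 3 mm of the middle. The mouse, adapter and note block have not moved. Handing in.

```bash
python3 -c "
from bench import manip
print(manip.hand_in(), manip.state()['time_s'])"
```

```text
the job is handed in; nothing more can be done
the job is handed in; nothing more can be done
```

Both kits are made up and the job is handed in, at about 28 s on the robot's clock of the 120 s allowed.

| Item | Tray and compartment | Off the middle (tray x, y) | Top height measured |
|---|---|---|---|
| Stapler | Narrow, long | about 3, 3 mm | 53 mm |
| Small tape roll | Narrow, short | about 3, 0.5 mm | 29 mm |
| Eraser | Broad, slimmer | 1–3, 1–2.5 mm | 39 mm |
| Large tape roll | Broad, wider | under 1, about 1 mm | 53 mm |

- **Last checks:** The heights match each part lying flat on the tray floor, given that the depth readings run about 2 mm high. The stapler and eraser are within about 2° of lengthways. Both cameras agree on all of this except the small roll. In the final pictures the mouse, adapter, note block and purple look-alike are where they started. I judged those by eye and did not measure them again.
- **Small roll:** The arm partly hid it from the top camera, whose reading (10.7, 80.4 mm) is therefore invalid. Its figures come from the scene camera alone.
- **Stapler:** It slipped about 7 mm in the grip, so it met the tray floor early with about 24 N at the wrist. I checked it with a picture, eased off and released it, and it ended level.

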